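Bring the varnishing hood into service

ROBOT

A 7-joint arm with a two-finger parallel gripper is mounted at the origin on the work surface; the furniture and walls round the work are solid. World frame = base frame: x ahead of the robot, y to its left, z up, the work surface at z = 0. Lengths are in m, angles in rad, forces in N, time in s.
With the tool pointing down it reaches from about 0.425 to 0.875 m from the base axis. Payload 4.7 kg.
Tool frame: the origin (TCP) lies at the very end of the fingers, on their centre line; the grasp point (between the pads) lies 19 mm behind it; z points along the fingers, y is the line along which they close (so a half turn about z gives the same grasp; the last joint's range is limited). The gripper opens to 87 mm and grips with 3 to 60 N. Pads are 19 mm wide; open, the fingers measure 117 mm over their backs; the gripper's body (75 mm by 190 mm) begins 51 mm behind the grasp point.
Start: joints at [1.277, 0.321, -0.07, 1.45, 0.023, 1.371, -0.057], TCP at [0.197, -0.619, 0.223] pointing down, gripper open.
Joint ranges: [-2.86, 2.86], [-0.3, 2.09], [-1.38, 1.24], [0.06, 2.45], [-1.56, 4.7], [0.09, 2.05], [-2.69, 2.69]. Speed limits (rad/s): [2.57, 2.57, 3.14, 3.14, 3.14, 3.14, 3.14].

INTERFACE

Orientations are given as a rotation vector (axis times angle).
In Python, from bench import ctrl gives the robot as it stands.
- The arm moves only by the tool jog_arm, never from a script. Its argument "commands" is a list of rows, each a list of 7 numbers: the opening, from 0 (shut) to 1 (fully open), then the shift along the world's x, y, z scaled (see below), then the turn, a rotation vector about the world's x, y, z scaled (see below). A call has exactly 5 rows; each row is the pose to reach, as a shift and turn from the pose commanded when the call began; what a row does not reach only later rows make up. The controller multiplies each number of a shift by 0.5 m and each number of a turn by 30 degrees. A row lasts 1/12 s, in which the tool goes at most 41.7 mm and 7.16 degrees, less where a joint would pass 70% of its speed; a pose out of reach is approached as far as the arm can. A call with a number of a shift or a turn outside -1 to 1 is refused whole. A call with a gripper value outside its range is refused whole. The fingers move at their own pace and stop on an object; "grip_force" is the grip in N (left out, the last holds). Time passes only in rows, so rows that repeat a pose let the fingers close, or fill a call up. It gives the time, the measured TCP pose, the force, the opening and the grip force at its end, in the units of the state.
- ctrl.get_state(): the state, without advancing time (a new reading comes with each control period).
- ctrl.get_image(name): name is "side" or "top" or "wrist"; returns a dict with "frame" (480x640x3 uint8, red, green, blue), "vfov" (degrees; the focal length in pixels is half the picture's height over the tangent of half this angle, whatever the lens; pixels are square), "cx", "cy" (the principal point, pixels), "camera_from_world" (4x4, takes a point from world to camera coordinates); the wrist camera has in their place "mount" (4x4, takes a point from camera to tool coordinates, whose origin is the TCP and whose axes are the flange's). Camera axes: x right, y down, z forward; pixel columns grow to the right and rows downward; lengths in m; the calibration is good to about 2 mm. A picture is of the moment at which its call begins: read the wrist's pose just before it. There is no depth.
- ctrl.close_job(): hands the job in; it is judged then, once.
The state is a dict: "time": time; "joint_positions": joint angles; "qd": joint speeds; "joint_torque": joint torques, N m; "position": TCP position; "tool_rot": TCP orientation; "ft_force": force on the tool from outside, world axes, zero at the start; "torque": the same for the moment, N m; "grip_width": opening from 0.0 (shut) to 1.0 (fully open); "grip_force": force on a finger pad.
Only numpy, scipy, OpenCV 4.12 (cv2) and the standard library are available. Lean on these libraries where they do the work, as an engineer would, in place of code of your own. Each camera call takes 0.05 s, during which the arm holds its last target. There are 200 camera calls.

TASK

Get the small extraction hood ready for varnishing. First start the fan, so that no fumes come out: push the raised near end of the rocker switch down until it has tipped over. Then push the glass sash up with your fingers from beneath its lip, without gripping it, until the lip is level with the arrow of the marker clip on the right-hand jamb, and leave it standing there; do not shift the clip, and leave the jar, bottle and pot on the table alone.

Things in the scene. Friction and masses are not known exactly. Their poses are not given: they have to be found in the camera images.
- hood: slim white extraction hood, fixed, just behind the table's far edge, facing the robot: 330 mm wide (y), 150 deep (x), 490 high. Origin: middle of its front plane, at table height; x points into the hood, away from the robot, y to the left seen from the robot. Aluminium jambs 43 mm wide beside the 244 mm opening; above z = 285 mm a fixed fascia in the front plane; the sash slides up behind it
- sash (a joint): height of the glass sash above its lowest position, m, 0 to 0.19; starts between 0 and 0.04. A counterweight (steel cylinder seen in the slot of the left jamb) goes down as the sash goes up. The sash moves straight up and down, takes 3 to 7 N either way and stays where it is left
- lip_edge (a point): middle of the front edge of the sash's lip, half-way through its thickness. The lip is a level aluminium ledge along the foot of the sash, 228 mm long (hood y), standing 52 mm out from the hood's front plane, 12 mm thick, nose rounded; flat underside 6 mm below this point, top (black rubber strip) 6 mm above. Below it only the hood's apron, 9 mm high (rim 15 mm). Axes as the hood's
- marker_tip (a point): tip of the marker clip's arrow: the height that the middle of the lip's edge must reach, 175 to 250 mm above the table. The clip is a black block 20 mm high, 30 mm wide, standing 20 mm (30 mm with its steel thumbscrew) out from the right jamb; its arrow points left, at the end of the lip. Axes as the hood's
- fan_switch (a joint): angle of the rocker of the fan switch, rad: 0 = off (near end up), 0.30 = on (near end fully down). It stays where it is left
- switch_end (a point): where to press the rocker: on its upper face, 24 mm on the robot's side of its pivot, midway across; moves with it. Grey rocker, 70 mm long (hood x), 36 wide, on top of a grey box (104 x 64 x 50 mm high) on the table, left of and before the hood. Pressed straight down with 3 to 4 N the point sinks 7 mm to its stop. The pivot is 95 mm before the hood's front plane, 215 mm left of its middle
- jar_mid (a point): bystander: middle of a clear glass jar, 66 mm wide, 88 mm high, on the table to the left of the switch
- bottle_mid (a point): bystander: middle of a gold-coloured bottle with a black cap, 46 mm wide, 88 mm high, on the table before the right jamb
- green_mid (a point): bystander: middle of a round green colour pot with a lid, 54 mm wide, 45 mm high, on the table on the right

How it is judged:
On the way, in this order (a step that is already met when the one before it is completed fails the run):
1. the fan switch is on, near end down, while the sash still stands where it was (value of joint fan_switch above 0.2 rad and distance of lip_edge from where it was at the start of the episode below 0.012 m), for 0.1 s.
2. the fingers, under the lip, have brought the sash up to the marker (within 20 mm) ((contact force between the fingers and sash_c1 above 0.3 N or contact force between the fingers and sash_c5 above 0.3 N or contact force between the fingers and sash_c6 above 0.3 N) and z of lip_edge in the frame of marker_tip between -0.02 and 0.02 m), for 0.05 s.
At the end, for the whole second after the job is handed in: the rocker is tipped to on (at least 0.20 of 0.30 rad) and the middle of the sash's lip stands at rest level with the arrow tip of the marker clip, within 10 mm (value of joint fan_switch above 0.2 rad and z of lip_edge in the frame of marker_tip between -0.01 and 0.01 m and velocity of joint sash between -0.004 and 0.004 m/s); the robot touches nothing.
It fails at once if the lip is pinched: gripped from beneath and above at once (contact force between the fingers and sash_c7 above 1 N and (contact force between the fingers and sash_c1 above 1 N or contact force between the fingers and sash_c5 above 1 N or contact force between the fingers and sash_c6 above 1 N)).
It fails at once if the sash is raised (more than 15 mm) before the fan is on (value of joint fan_switch below 0.15 rad and distance of lip_edge from where it was at the start of the episode above 0.015 m).
It fails at once if the marker clip is shifted by more than 5 mm (distance of marker_tip from where it was at the start of the episode above 0.005 m).
It fails at once if the jar, bottle or pot on the table is moved or lifted by more than 20 mm (distance of any of jar_mid, bottle_mid, green_mid from where it was at the start of the episode above 0.02 m).
It also fails if it takes over 45 s, if anything falls off the work surface, if the arm or the gripper's body presses on something with over 40 N, if the wrist force passes 120 N, or if a joint passes its speed limit or range.

## Working session

There is one attempt and no reset: what is moved stays moved. The work goes in short steps, Python scripts to look and compute and a tool call to move; the robot and the scene stay as the last step left them, time stands still between calls to the robot, and variables do not carry over. Pictures are saved under pics/ and viewed, at most 10 in all, crops included, and the job is handed in when it is done.

Besides the shell and the picture viewer there is one more tool, called after "Emit:" as name(argument=value, ...) on one line, values as JSON. jog_arm: Moves the arm, as the interface text tells. Shifts and turns lie within -1 to 1; 1 stands for 0.5 m of shift or 30 degrees of turn. Its arguments: {"type":"object","properties":{"commands":{"type":"array","items":{"type":"array","items":{"type":"number","minimum":-1,"maximum":1}}},"grip_force":{"type":"number"}},"required":["commands"]}

```bash
mkdir -p pics; cat > h.py <<'E'
import numpy as np,cv2,pickle
from bench import ctrl
def grab(n):
    s=ctrl.get_state();d=ctrl.get_image(n);d['state']=s;return d
def save(d,f): cv2.imwrite('pics/'+f,cv2.cvtColor(d['frame'],cv2.COLOR_RGB2BGR))
def cam(d):
    f=240/np.tan(np.radians(d['vfov'])/2)
    if 'camera_from_world' in d: M=np.array(d['camera_from_world'])
    else:
        T=np.eye(4);T[:3,:3]=cv2.Rodrigues(np.array(d['state']['tool_rot'],float))[0];T[:3,3]=d['state']['position'];M=np.linalg.inv(T@np.array(d['mount']))
    return f,M
def ray(d,p):
    f,M=cam(d);W=np.linalg.inv(M);r=W[:3,:3]@np.array([(p[0]-d['cx'])/f,(p[1]-d['cy'])/f,1]);return W[:3,3],r/np.linalg.norm(r)
def onz(d,p,z):
    o,r=ray(d,p);return o+r*(z-o[2])/r[2]
def tri(a,p,b,q):
    o,r=ray(a,p);o2,r2=ray(b,q);t=np.linalg.lstsq(np.c_[r,-r2],o2-o,rcond=None)[0]
    A=o+t[0]*r;B=o2+t[1]*r2;return (A+B)/2,np.linalg.norm(A-B)
def proj(d,P):
    f,M=cam(d);c=M[:3,:3]@np.array(P)+M[:3,3];return c[:2]/c[2]*f+[d['cx'],d['cy']]
E
python3 - <<'E'
from h import *
for n in ('side','top'):
    d=grab(n);save(d,n+'0.png');pickle.dump(d,open(n+'0.pkl','wb'))
    o,r=ray(d,(320,240));print(n,d['vfov'],d['cx'],d['cy'],o,r)
s=ctrl.get_state();print(s)
E
```

```text
side 43.20077034289431 318.0952198522251 242.04131454578035 [-0.04602372 -1.26609429  0.93110823] [ 0.40121417  0.71906432 -0.56742726]
top 43.24014949200752 315.95237582307044 243.65336446177406 [ 0.23894815 -0.24609107  1.50956487] [ 0.18681735  0.00157855 -0.9823934 ]
{'time': 0.1, 'joint_positions': array([ 1.27710688,  0.32175885, -0.07012042,  1.45152878,  0.02262658,
        1.37077692, -0.05691121]), 'qd': array([-1.61156100e-03, -2.18956956e-03,  7.58869833e-04, -3.76988868e-03,
        8.57236786e-04, -8.71588010e-05, -2.29246802e-04]), 'joint_torque': array([ 9.04893773e-05, -4.92571414e+01, -4.05655531e-01, -3.13401997e+01,
       -6.42249640e-02,  3.94579454e-02,  6.93546281e-05]), 'position': array([ 0.19674144, -0.61900993,  0.22157684]), 'tool_rot': array([-3.10282505e+00, -4.81402005e-01,  5.68056786e-04]), 'ft_force': array([-0.00842589, -0.76949936, -0.16204274]), 'torque': array([ 0.03317286, -0.0245123 ,  0.0238686 ]), 'grip_force': 0.0, 'grip_width': 0.9987018672724652}
```

View pics/side0.png

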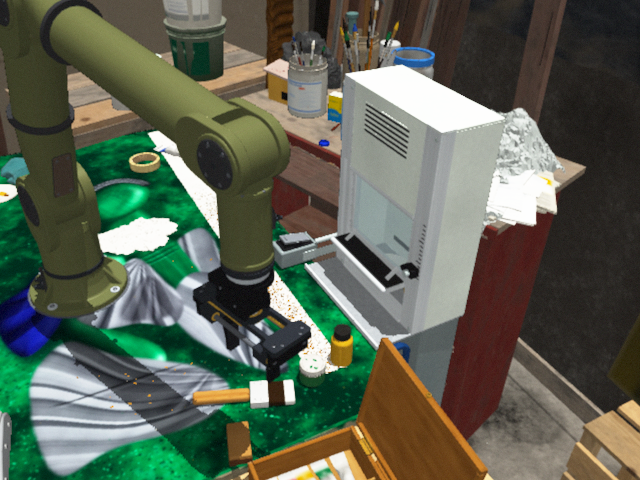

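View pics/top0.png

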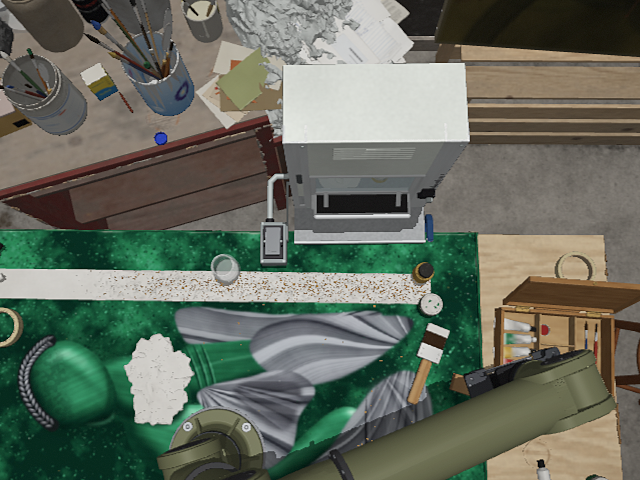

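The side view shows the hood, with the clip near (410,270), the lip from (340,235) to (395,283) and the switch at (295,243). In the top view the hood's front-top edge runs (285,142)-(469,142), the switch is at (272,243) and the clip at (428,193). I'll enlarge both.

```bash
python3 - <<'E'
from h import *
s=pickle.load(open('side0.pkl','rb'));t=pickle.load(open('top0.pkl','rb'))
a=cv2.resize(s['frame'][220:320,320:440],None,fx=5,fy=5,interpolation=cv2.INTER_CUBIC)
cv2.imwrite('pics/sc.png',a[:,:,::-1])
b=cv2.resize(t['frame'][130:290,250:450],None,fx=3.7,fy=3.7,interpolation=cv2.INTER_CUBIC)
cv2.imwrite('pics/tc.png',b[:,:,::-1])
for p in ((285,142),(469,142)): print(onz(t,p,.49))
print(onz(t,(272,243),.05), onz(t,(425,270),.088),onz(t,(431,304),.045),onz(t,(225,268),.05))
E
```

```text
[ 0.60866892 -0.18132466  0.49      ]
[ 0.6106173  -0.50590142  0.49      ]
[ 0.50817301 -0.12608506  0.05      ] [ 0.43884125 -0.49265698  0.088     ] [ 0.36226371 -0.51257765  0.045     ] [ 0.44543855 -0.01290574  0.05      ]
```

View pics/sc.png

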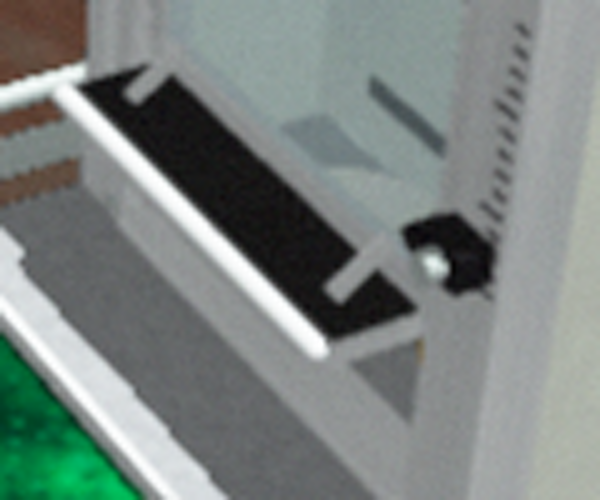

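View pics/tc.png

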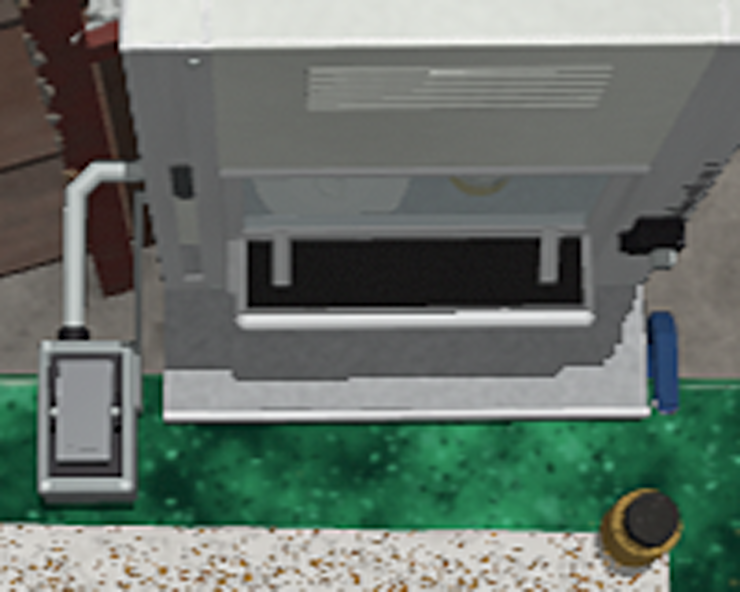

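The crops show the lip nose ends at side (384,290)/(332,238) and top (410,216.5)/(315,216.5). The arrow tip is at side (400.6,266.4) and top (417.6,195), and the rocker's middle is at top (272.4,241).

```bash
python3 - <<'E'
from h import *
s=pickle.load(open('side0.pkl','rb'));t=pickle.load(open('top0.pkl','rb'))
for n,p,q in (('noseR',(384.4,290),(409.7,216.5)),('noseL',(332.4,238),(314.9,216.5)),('arrow',(400.6,266.4),(417.6,195)),('screw',(407,272.5),(429,200))): print(n,*tri(s,p,t,q))
c=lambda x,y:(250+x/3.7,130+y/3.7)
print('rocker',onz(t,c(83,410),.057),'near end',onz(t,c(83,460),.062),onz(t,c(90,345),.05),onz(t,c(88,500),.05))
print('front',[onz(t,c(*p),.49) for p in((125,45),(735,45))], 'apron rim',onz(t,c(165,415),.015),onz(t,c(650,415),.015))
E
```

```text
noseR [ 0.56435227 -0.45609074  0.11413786] 0.004407575020901925
noseL [ 0.56304585 -0.23195241  0.11080202] 0.0032310765099104748
arrow [ 0.59744152 -0.46452349  0.17292857] 0.003190529106509166
screw [ 0.58902009 -0.49146301  0.17704262] 0.0057593902821208975
rocker [ 0.51232631 -0.1275998   0.057     ] near end [ 0.47805462 -0.12872364  0.062     ] [ 0.55778065 -0.13075151  0.05      ] [ 0.45337322 -0.13161759  0.05      ]
front [array([ 0.6083554, -0.17918  ,  0.49     ]), array([ 0.61010209, -0.47006133,  0.49      ])] apron rim [ 0.51717796 -0.1799317   0.015     ] [ 0.51954618 -0.50870527  0.015     ]
```

Emit:
jog_arm(commands=[[0, 0.04, 0.067, 0, 0, 0, -0.12], [0, 0.08, 0.134, 0, 0, 0, -0.24], [0, 0.12, 0.2, 0, 0, 0, -0.35], [0, 0.16, 0.267, 0, 0, 0, -0.47], [0, 0.2, 0.334, 0, 0, 0, -0.585]], grip_force=20)

```text
time: 0.52
position: [0.2973, -0.4505, 0.2221]
tool_rot: [-3.141, 0.003, 0.001]
ft_force: [0.8, -0.4, 1.1]
grip_width: 0.704
grip_force: 0.0
```

Emit:
jog_arm(commands=[[0, 0.038, 0.064, -0.01, 0, 0, 0], [0, 0.076, 0.128, -0.02, 0, 0, 0], [0, 0.114, 0.192, -0.03, 0, 0, 0], [0, 0.152, 0.256, -0.04, 0, 0, 0], [0, 0.19, 0.32, -0.05, 0, 0, 0]])

```text
time: 0.93
position: [0.3922, -0.2906, 0.1971]
tool_rot: [3.141, 0.002, -0.001]
ft_force: [0.5, 0.5, 0.5]
grip_width: 0.324
grip_force: 0.0
```

```bash
python3 - <<'E'
from h import *
pickle.dump([ctrl.get_state()],open('st.pkl','wb'))
E
```

Emit:
jog_arm(commands=[[0, 0.038, 0.064, -0.03, 0, 0, 0], [0, 0.076, 0.128, -0.06, 0, 0, 0], [0, 0.114, 0.192, -0.09, 0, 0, 0], [0, 0.152, 0.256, -0.12, 0, 0, 0], [0, 0.19, 0.32, -0.13, 0, 0, 0]])

```text
time: 1.35
position: [0.4858, -0.1305, 0.1302]
tool_rot: [-3.141, -0.002, 0.005]
ft_force: [-0.1, -0.9, -0.3]
grip_width: 0.021
grip_force: 0.0
```

```bash
python3 - <<'E'
from h import *
L=pickle.load(open('st.pkl','rb'))+[ctrl.get_state()]
pickle.dump(L,open('st.pkl','wb'))
for s in L: print(s['time'],s['position'],s['tool_rot'],s['joint_positions'].round(3))
d=grab('side');save(d,'s1.png');cv2.imwrite('pics/s1c.png',cv2.resize(d['frame'][180:330,230:430,::-1],None,fx=4,fy=4,interpolation=cv2.INTER_CUBIC))
for P in ((.487,-.129,.06),): print((proj(d,P)-[230,180])*4)
E
```

```text
0.9333 [ 0.39223683 -0.29062669  0.19712765] [ 3.14147843e+00  2.10227994e-03 -6.07751580e-04] [ 0.905  0.005 -0.322  1.866  0.002  1.271 -0.986]
1.35 [ 0.48578441 -0.13045044  0.13024327] [-3.14071316e+00 -2.12400351e-03  5.34559403e-03] [ 0.692  0.109 -0.507  1.908  0.058  1.142 -1.407]
[219.00243357 245.77542414]
```

View pics/s1c.png

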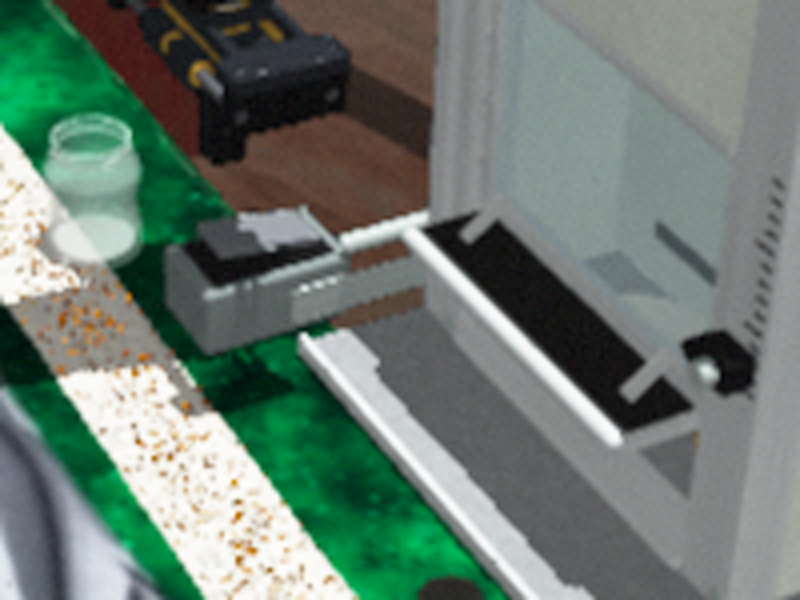

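The picture shows the fingers shut above the raised near end of the rocker, which is at about (220,225). The jar is clear. Pressing down.

Emit:
jog_arm(commands=[[0, 0.002, 0.003, -0.04, 0, 0, 0], [0, 0.002, 0.003, -0.08, 0, 0, 0], [0, 0.002, 0.003, -0.11, 0, 0, 0], [0, 0.002, 0.003, -0.12, 0, 0, 0], [0, 0.002, 0.003, -0.125, 0, 0, 0]])

```text
time: 1.82
position: [0.4866, -0.1308, 0.0691]
tool_rot: [-3.141, -0.002, 0.005]
ft_force: [-1.0, 0.8, 2.4]
grip_width: 0.008
grip_force: 1.1
```

Emit:
jog_arm(commands=[[0, 0, 0, -0.003, 0, 0, 0], [0, 0, 0, -0.006, 0, 0, 0], [0, 0, 0, -0.008, 0, 0, 0], [0, 0, 0, -0.01, 0, 0, 0], [0, 0, 0, -0.01, 0, 0, 0]])

```text
time: 2.23
position: [0.4881, -0.1314, 0.0658]
tool_rot: [3.141, 0.002, 0.001]
ft_force: [-1.8, -0.1, 5.7]
grip_width: 0.003
grip_force: 2.4
```

Emit:
jog_arm(commands=[[0, 0, 0.002, -0.004, 0, 0, 0], [0, 0, 0.002, -0.008, 0, 0, 0], [0, 0, 0.002, -0.012, 0, 0, 0], [0, 0, 0.002, -0.012, 0, 0, 0], [0, 0, 0.002, -0.012, 0, 0, 0]])

```text
time: 2.65
position: [0.4883, -0.1314, 0.0637]
tool_rot: [3.138, 0.001, -0.001]
ft_force: [-15.5, 0.7, 32.9]
grip_width: 0.007
grip_force: 18.0
```

Emit:
jog_arm(commands=[[0, 0, 0, 0.02, 0, 0, 0], [0, 0, 0, 0.08, 0, 0, 0], [0, -0.04, 0, 0.16, 0, 0, 0], [0, -0.08, -0.04, 0.24, 0, 0, 0], [0, -0.12, -0.1, 0.28, 0, 0, 0]])

```text
time: 3.07
position: [0.4342, -0.1716, 0.1977]
tool_rot: [3.14, 0.013, 0.009]
ft_force: [1.2, -1.2, 0.4]
grip_width: 0.011
grip_force: 0.0
```

```bash
python3 - <<'E'
from h import *
L=pickle.load(open('st.pkl','rb'))+[ctrl.get_state()]
pickle.dump(L,open('st.pkl','wb'))
d=grab('side');save(d,'s2.png')
cv2.imwrite('pics/s2c.png',cv2.resize(d['frame'][215:275,260:330,::-1],None,fx=7,fy=7,interpolation=cv2.INTER_CUBIC))
# fit FK
from scipy.optimize import least_squares
from scipy.spatial.transform import Rotation as R
import itertools
s0=dict(joint_positions=np.array([1.27710688,.32175885,-.07012042,1.45152878,.02262658,1.37077692,-.05691121]),position=np.array([.19674144,-.61900993,.22157684]),tool_rot=np.array([-3.10282505,-.481402005,.00056]))
L=[s0]+L
def fk(q,p,sg):
    r=R.identity();x=np.array([0,0,p[0]])
    for i,a in enumerate('zyzyzyz'):
        r=r*R.from_euler(a,sg[i]*q[i])
        if i==2: x=x+r.apply([0,0,p[1]])
        if i==4: x=x+r.apply([0,0,p[2]])
    return x+r.apply([0,0,p[3]]),r
best=[]
for b in itertools.product((1,-1),repeat=4):
    sg=[b[0],1,b[1],1,b[2],1,b[3]]
    f=lambda p:np.concatenate([fk(s['joint_positions'],p,sg)[0]-s['position'] for s in L])
    o=least_squares(f,[.3,.4,.4,.25]);
    rr=fk(s0['joint_positions'],o.x,sg)[1].inv()*R.from_rotvec(s0['tool_rot'])
    best.append((o.cost,sg,o.x.round(4),rr.as_rotvec().round(3),[ (fk(s['joint_positions'],o.x,sg)[1].inv()*R.from_rotvec(s['tool_rot'])).as_rotvec().round(3) for s in L[1:]]))
best.sort(key=lambda t:t[0])
for x in best[:2]: print(x)
E
```

```text
(np.float64(0.0010313636005546585), [-1, 1, -1, 1, 1, 1, 1], array([-0.3145,  0.4739,  0.5073, -0.1878]), array([ 0.035, -0.035,  1.675]), [array([-0.004,  0.004, -2.741]), array([-0.088,  0.088, -1.945]), array([ 0.036, -0.036, -2.261])])
(np.float64(0.0010313636005546594), [-1, 1, -1, 1, 1, 1, -1], array([-0.3145,  0.4739,  0.5073, -0.1878]), array([ 0.033, -0.037,  1.562]), [array([-1.00e-03, -4.00e-03,  1.57e+00]), array([-0.068, -0.095,  1.521]), array([0.019, 0.042, 1.583])])
```

View pics/s2c.png

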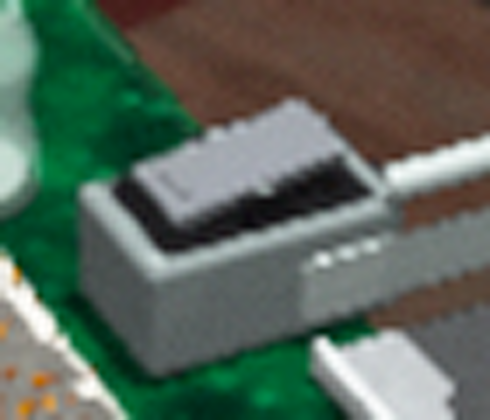

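The rocker's near end is now down and its far end (295,100) stands up, so the fan is on. Raising the sash needs a near-horizontal tool, so I'll work out the arm's kinematics first.

```bash
cat > k.py <<'E'
from h import *
from scipy.optimize import least_squares
from scipy.spatial.transform import Rotation as R
s0=dict(joint_positions=np.array([1.27710688,.32175885,-.07012042,1.45152878,.02262658,1.37077692,-.05691121]),position=np.array([.19674144,-.61900993,.22157684]),tool_rot=np.array([-3.10282505,-.481402005,.00056]))
lo=np.array([-2.86,-.3,-1.38,.06,-1.56,.09,-2.69]);hi=np.array([2.86,2.09,1.24,2.45,4.7,2.05,2.69])
def chain(q,p):   # p: h,L1,L2,L3, elbow x offset, wrist x offset
    r=R.identity();x=np.array([0,0,p[0]]);J=[x]
    for i,a in enumerate('zyzyzyz'):
        r=r*R.from_euler(a,q[i]*(1 if a=='y' else -1))
        if i==2: x=x+r.apply([p[4],0,p[1]]);J.append(x)
        if i==3: x=x+r.apply([-p[4],0,0])
        if i==4: x=x+r.apply([0,0,p[2]]);J.append(x)
        if i==5: x=x+r.apply([p[5],0,0])
    return x+r.apply([0,0,p[3]]),r*R.from_euler('z',np.pi/2),J
def fit(L):
    f=lambda p:np.concatenate([chain(s['joint_positions'],p)[0]-s['position'] for s in L]+[.01*(p-[.3,.4,.4,.25,0,0])])
    return least_squares(f,[.3,.4,.4,.25,0,0]).x
E
python3 - <<'E'
from k import *
L=[s0]+pickle.load(open('st.pkl','rb'));p=fit(L);print(p.round(4))
for s in L:
    x,r,J=chain(s['joint_positions'],p);print((x-s['position']).round(4),(r.inv()*R.from_rotvec(s['tool_rot'])).as_rotvec().round(3),np.round(J,3).tolist())
q=L[-1]['joint_positions'].copy();print(q.round(3));q[4]+=.8;x,r,J=chain(q,p);print(r.apply([0,0,1]))
print('side fan',ctrl.get_state()['time'])
E
```

```text
[0.2618 0.5041 0.5395 0.4263 0.0203 0.0598]
[ 0.0243  0.0073 -0.0024] [-0.  0. -0.] [[0.0, 0.0, 0.262], [0.053, -0.171, 0.734], [0.243, -0.668, 0.645]]
[0.0114 0.0231 0.0025] [-0. -0.  0.] [[0.0, 0.0, 0.262], [0.019, -0.013, 0.766], [0.454, -0.3, 0.626]]
[ 0.0075  0.0199 -0.0031] [-0.  0. -0.] [[0.0, 0.0, 0.262], [0.062, -0.039, 0.761], [0.554, -0.121, 0.553]]
[0.0061 0.0258 0.0029] [-0. -0. -0.] [[0.0, 0.0, 0.262], [0.003, 0.01, 0.766], [0.494, -0.165, 0.627]]
[ 0.786 -0.046 -0.45   1.91  -0.022  1.267 -1.219]
[-0.14491106 -0.67454858 -0.72386808]
side fan 3.1167
```

Emit:
jog_arm(commands=[[0, 0, -0.03, 0.03, 0.1, -0.2, 0], [0, 0, -0.06, 0.06, 0.2, -0.4, 0], [0, 0, -0.1, 0.1, 0.3, -0.6, 0], [0, 0, -0.13, 0.13, 0.4, -0.8, 0], [0, 0, -0.16, 0.16, 0.5, -0.95, 0]])

```text
time: 3.53
position: [0.4314, -0.2567, 0.2761]
tool_rot: [-2.793, 0.001, -0.726]
ft_force: [0.6, -0.2, -0.7]
grip_width: 0.003
grip_force: 0.0
```

```bash
cat > k2.py <<'E'
from k import *
# general fixed offsets after each joint; weak prior to zero (redundant directions stay small)
P0=np.zeros((8,3));P0[0,2]=.3;P0[3,2]=.4;P0[5,2]=.4;P0[7,2]=.25
def chain(q,p):
    p=np.reshape(p,(8,3));r=R.identity();x=p[0].copy();J=[]
    for i,a in enumerate('zyzyzyz'):
        r=r*R.from_euler(a,q[i]*(1 if a=='y' else -1));x=x+r.apply(p[i+1]);J.append(x)
    return x,r*R.from_euler('z',np.pi/2),J
def fit(L):
    A=[];b=[]
    for s in L:   # linear in the offsets
        z=chain(s['joint_positions'],np.zeros(24))[0]
        A.append(np.array([chain(s['joint_positions'],e)[0] for e in np.eye(24)]).T);b.append(s['position'])
    w=np.where(P0.ravel()>0,.003,.01)
    A=np.vstack(A+[np.diag(w)]);b=np.concatenate(b+[w*P0.ravel()])
    return np.linalg.lstsq(A,b,rcond=None)[0]
E
python3 - <<'E'
from k2 import *
L=[s0]+pickle.load(open('st.pkl','rb'))+[ctrl.get_state()];pickle.dump(L[1:],open('st.pkl','wb'))
p=fit(L);print(p.reshape(8,3).round(3).tolist())
for s in L: print((chain(s['joint_positions'],p)[0]-s['position']).round(4))
print(L[-1]['joint_positions'].round(3),L[-1]['position'].round(3))
def ik(pos,yaw,pitch,roll=0):
    z=np.array([np.cos(yaw)*np.cos(pitch),np.sin(yaw)*np.cos(pitch),-np.sin(pitch)]);out=[]
    y0=np.array([-np.sin(yaw),np.cos(yaw),0])
    for sgn in(1,-1):
        y=y0*sgn;T=R.from_matrix(np.c_[np.cross(y,z),y,z]);rng=np.random.default_rng(0)
        for k in range(25):
            q0=rng.uniform(lo,hi)
            f=lambda q:np.r_[(chain(q,p)[0]-pos)*5,(T.inv()*chain(q,p)[1]).as_rotvec(),1e-3*(q-L[-1]['joint_positions'])]
            o=least_squares(f,q0,bounds=(lo+.03,hi-.03),max_nfev=60)
            if np.linalg.norm(f(o.x)[:6])<.03: out.append((sgn,o.x))
    return out
for yaw in(-30,0,30):
    for pit in (10,35):
        S=ik(np.array([.59,-.344,.09]),np.radians(yaw),np.radians(pit))
        seen=[]
        for sg,q in S:
            if all(np.abs(q-r).max()>.5 for r in seen): seen.append(q);print(yaw,pit,sg,q.round(2),'wrist',chain(q,p)[2][4].round(2),'elbow',chain(q,p)[2][2].round(2))
E
```

```text
[[-0.003, -0.002, 0.251], [0.003, -0.005, -0.004], [0.001, -0.005, 0.005], [-0.001, -0.007, 0.459], [-0.004, -0.007, 0.009], [0.001, 0.0, 0.502], [0.001, 0.0, 0.01], [0.001, -0.001, 0.356]]
[-0.  0. -0.]
[ 0. -0. -0.]
[-0.  0.  0.]
[ 0. -0.  0.]
[-0.  0. -0.]
[ 0.97  -0.143 -0.085  1.96  -0.6    1.25  -0.514] [ 0.431 -0.257  0.276]Traceback (most recent call last):
  File "<stdin>", line 19, in <module>
  File "<stdin>", line 14, in ik
    return func(*args, **kwargs)
    raise ValueError("Initial guess is outside of provided bounds")
ValueError: Initial guess is outside of provided bounds
```

```bash
cat > k3.py <<'E'
from k2 import *
L=[s0]+pickle.load(open('st.pkl','rb'));p=fit(L)
def Tz(yaw,pitch,sgn,roll=0):
    yaw,pitch=np.radians([yaw,pitch]);z=np.array([np.cos(yaw)*np.cos(pitch),np.sin(yaw)*np.cos(pitch),-np.sin(pitch)])
    y=sgn*np.array([-np.sin(yaw),np.cos(yaw),0]);return R.from_matrix(np.c_[np.cross(y,z),y,z])*R.from_euler('z',roll,degrees=True)
def solve(pos,T,q0,reg=1e-3):
    f=lambda q:np.r_[(chain(q,p)[0]-pos)*5,(T.inv()*chain(q,p)[1]).as_rotvec(),reg*(q-q0)]
    o=least_squares(f,np.clip(q0,lo+.04,hi-.04),bounds=(lo+.03,hi-.03),max_nfev=60);return o.x,np.linalg.norm(f(o.x)[:6])
E
timeout 400 python3 - <<'E'
from k3 import *
rng=np.random.default_rng(0)
for yaw in(-30,0,30):
    for pit in (10,35):
        seen=[]
        for sg in (1,-1):
            for k in range(12):
                q,e=solve(np.array([.59,-.344,.09]),Tz(yaw,pit,sg),rng.uniform(lo,hi))
                if e<.03 and all(np.abs(q-r).max()>.6 for r in seen): seen.append(q);J=chain(q,p)[2];print(yaw,pit,sg,q.round(2),'wrist',J[4].round(2),'elbow',J[2].round(2))
E
```

```text
-30 10 1 [ 1.85  1.68 -1.35  2.42  3.22  1.11  0.01] wrist [ 0.28 -0.16  0.15] elbow [-0.14 -0.45  0.19]
-30 35 1 [-0.1   0.18  0.6   2.36  3.23  0.33 -1.75] wrist [ 0.33 -0.19  0.3 ] elbow [ 0.08 -0.01  0.7 ]
-30 35 1 [ 1.05  0.2  -0.62  2.34  2.74  0.35 -1.15] wrist [ 0.33 -0.19  0.3 ] elbow [ 0.03 -0.09  0.7 ]
-30 35 1 [ 1.69  0.54 -1.35  2.32  2.3   0.55 -0.43] wrist [ 0.33 -0.19  0.3 ] elbow [-0.05 -0.25  0.64]
-30 35 -1 [ 1.16  0.21 -0.73  2.33  2.7   0.35  2.06] wrist [ 0.33 -0.19  0.3 ] elbow [ 0.03 -0.1   0.7 ]
-30 35 -1 [0.32 0.15 0.15 2.35 3.04 0.32 1.62] wrist [ 0.33 -0.19  0.3 ] elbow [ 0.06 -0.04  0.71]
-30 35 -1 [-0.64  0.39  1.21  2.36  3.72  0.42  0.74] wrist [ 0.33 -0.19  0.3 ] elbow [0.14 0.09 0.68]
0 10 1 [ 1.65  0.75 -0.77  2.25  4.27  0.83 -1.6 ] wrist [ 0.23 -0.34  0.15] elbow [-0.04 -0.32  0.58]
0 10 1 [ 0.39  0.67  0.56  2.28  4.    1.47 -2.  ] wrist [ 0.23 -0.34  0.15] elbow [ 0.26 -0.13  0.61]
0 10 -1 [0.1  0.86 0.88 2.28 3.86 1.66 0.97] wrist [ 0.23 -0.34  0.15] elbow [ 0.35 -0.05  0.55]
0 35 1 [ 1.96  0.78 -1.35  2.15  0.13  0.12  2.42] wrist [ 0.29 -0.35
[... 1401 characters left out ...]
1  1.86  4.67  1.57 -2.39] wrist [ 0.33 -0.49  0.3 ] elbow [ 0.32 -0.07  0.58]
30 35 1 [ 0.96  0.5  -0.02  1.85 -1.16  1.08 -2.5 ] wrist [ 0.33 -0.49  0.3 ] elbow [ 0.11 -0.2   0.65]
30 35 -1 [ 0.32  0.65  0.78  1.85 -1.48  1.41  0.74] wrist [ 0.33 -0.49  0.3 ] elbow [ 0.26 -0.1   0.62]
30 35 -1 [ 1.41  0.58 -0.58  1.83 -0.88  0.9   0.48] wrist [ 0.33 -0.49  0.3 ] elbow [ 0.02 -0.26  0.63]
30 35 -1 [ 0.81  0.51  0.16  1.85 -1.23  1.14  0.67] wrist [ 0.33 -0.49  0.3 ] elbow [ 0.14 -0.18  0.65]
30 35 -1 [0.16 0.78 1.02 1.86 4.67 1.57 0.75] wrist [ 0.33 -0.49  0.3 ] elbow [ 0.32 -0.07  0.58]
30 35 -1 [ 1.83  0.94 -1.22  1.82 -0.14  0.7  -0.04] wrist [ 0.33 -0.49  0.3 ] elbow [-0.11 -0.37  0.52]
```

```bash
timeout 400 python3 - <<'E'
from k3 import *
s=ctrl.get_state();T0=R.from_rotvec(s['tool_rot'])
for yaw,pit in((15,25),(15,20),(20,25),(10,30)):
    T=Tz(yaw,pit,-1);d=(T*T0.inv()).as_rotvec(degrees=True);print(yaw,pit,'turn/30:',(d/30).round(3),np.linalg.norm(d))
    q=s['joint_positions'].copy();a=s['position']
    for P,f in (((.44,-.29,.24),.33),((.45,-.315,.2),.67),((.45,-.315,.16),1),((.47,-.315,.1),1),((.48,-.315,.065),1),((.575,-.315,.065),1),((.575,-.315,.1),1),((.575,-.315,.17),1)):
        q,e=solve(np.array(P),R.from_rotvec(np.radians(d)*f)*T0,q,.01);print(P,q.round(2),round(e,3))
E
```

```text
15 25 turn/30: [-0.261 -1.234  0.216] 38.37716014448805
(0.44, -0.29, 0.24) [ 1.01 -0.1  -0.    2.08 -0.82  1.13 -0.13] 0.0
(0.45, -0.315, 0.2) [ 1.07  0.02  0.05  2.17 -1.11  1.1   0.34] 0.0
(0.45, -0.315, 0.16) [ 1.15  0.19  0.05  2.26 -1.36  1.18  0.81] 0.0
(0.47, -0.315, 0.1) [ 1.13  0.33  0.03  2.26 -1.46  1.13  0.95] 0.0
(0.48, -0.315, 0.065) [ 1.12  0.42  0.01  2.25 -1.51  1.11  1.04] 0.0
(0.575, -0.315, 0.065) [ 1.33  0.51 -0.42  2.13 -1.53  0.85  0.98] 0.0
(0.575, -0.315, 0.1) [ 1.33  0.43 -0.42  2.14 -1.5   0.87  0.89] 0.0
(0.575, -0.315, 0.17) [ 1.34  0.29 -0.42  2.12 -1.43  0.92  0.7 ] 0.0
15 20 turn/30: [-0.229 -1.396  0.192] 42.83485022031187
(0.44, -0.29, 0.24) [ 1.02 -0.1   0.01  2.09 -0.86  1.13 -0.09] 0.0
(0.45, -0.315, 0.2) [ 1.09  0.05  0.06  2.19 -1.17  1.13  0.42] 0.0
(0.45, -0.315, 0.16) [ 1.18  0.25  0.05  2.27 -1.43  1.26  0.91] 0.0
(0.47, -0.315, 0.1) [ 1.16  0.4   0.03  2.26 -1.52  1.21  1.05] 0.0
(0.48, -0.315, 0.065) [ 1.27  0.49 -0.11  2.24 -1.53  1.15  1.13] 0.0
(0.575, -0.315, 0.065) [ 1.5   0.62 -0.57  2.13 -1.53  0.84  1.08] 0.0
(0.575, -0.315, 0.1) 
[... 637 characters left out ...]
48  1.05  0.87] 0.0
(0.575, -0.315, 0.17) [ 1.03  0.31 -0.06  2.06 -1.41  1.08  0.71] 0.0
10 30 turn/30: [-0.338 -1.056  0.078] 33.35627623080087
(0.44, -0.29, 0.24) [ 1.   -0.11 -0.01  2.08 -0.79  1.11 -0.19] 0.0
(0.45, -0.315, 0.2) [ 1.04 -0.03  0.04  2.18 -1.05  1.02  0.22] 0.0
(0.45, -0.315, 0.16) [ 1.09  0.08  0.06  2.3  -1.35  1.04  0.68] 0.0
(0.47, -0.315, 0.1) [ 1.07  0.22  0.03  2.31 -1.47  0.99  0.85] 0.0
(0.48, -0.315, 0.065) [ 1.18  0.32 -0.1   2.3  -1.53  0.94  0.95] 0.0
(0.575, -0.315, 0.065) [ 1.47  0.46 -0.63  2.18 -1.53  0.65  0.9 ] 0.001
(0.575, -0.315, 0.1) [ 1.47  0.38 -0.63  2.18 -1.48  0.68  0.78] 0.0
(0.575, -0.315, 0.17) [ 1.48  0.22 -0.63  2.15 -1.38  0.76  0.56] 0.0
```

Emit:
jog_arm(commands=[[0, 0.004, -0.013, -0.022, -0.021, -0.124, 0.038], [0, 0.008, -0.026, -0.044, -0.042, -0.249, 0.075], [0, 0.012, -0.04, -0.066, -0.062, -0.373, 0.113], [0, 0.016, -0.053, -0.088, -0.083, -0.498, 0.15], [0, 0.018, -0.066, -0.11, -0.104, -0.622, 0.188]])

```text
time: 3.95
position: [0.4411, -0.2882, 0.2187]
tool_rot: [-2.672, -0.222, -1.153]
ft_force: [-0.4, -0.3, -0.1]
grip_width: 0.005
grip_force: 0.0
```

Emit:
jog_arm(commands=[[0, 0.008, -0.01, -0.036, -0.021, -0.124, 0.038], [0, 0.016, -0.02, -0.072, -0.042, -0.249, 0.075], [0, 0.024, -0.03, -0.108, -0.062, -0.373, 0.113], [0, 0.032, -0.04, -0.144, -0.083, -0.498, 0.15], [0, 0.04, -0.05, -0.18, -0.104, -0.622, 0.188]])

```text
time: 4.37
position: [0.461, -0.313, 0.128]
tool_rot: [-2.472, -0.439, -1.562]
ft_force: [0.6, 0.1, 0.3]
grip_width: 0.005
grip_force: 0.0
```

```bash
python3 - <<'E'
from k3 import *
s=ctrl.get_state();print(s['joint_positions'].round(2),s['position'].round(4),R.from_rotvec(s['tool_rot']).as_matrix().round(3).tolist())
for yaw in (18,20): print(((Tz(yaw,25,-1)*R.from_rotvec(s['tool_rot']).inv()).as_rotvec(degrees=True)/30).round(3))
E
```

```text
[ 1.1   0.31  0.09  2.19 -1.34  1.22  0.87] [ 0.461 -0.313  0.128] [[0.403, 0.343, 0.849], [0.149, -0.939, 0.309], [0.903, 0.002, -0.43]]
[ 0.009 -0.013 -0.069]
[ 0.009 -0.012 -0.002]
```

Emit:
jog_arm(commands=[[0, 0.01, -0.001, -0.03, 0, 0, 0], [0, 0.02, -0.002, -0.06, 0, 0, 0], [0, 0.03, -0.003, -0.09, 0, 0, 0], [0, 0.04, -0.004, -0.11, 0, 0, 0], [0, 0.048, -0.004, -0.122, 0, 0, 0]])

```text
time: 4.78
position: [0.485, -0.314, 0.0659]
tool_rot: [-2.472, -0.436, -1.555]
ft_force: [0.1, -0.2, 0.2]
grip_width: 0.006
grip_force: 0.0
```

Emit:
jog_arm(commands=[[0, 0.04, 0, 0, 0, 0, 0], [0, 0.08, 0, 0, 0, 0, 0], [0, 0.12, 0, 0, 0, 0, 0], [0, 0.15, 0, 0, 0, 0, 0], [0, 0.174, 0, 0, 0, 0, 0]])

```text
time: 5.2
position: [0.5751, -0.3132, 0.0695]
tool_rot: [-2.469, -0.443, -1.561]
ft_force: [0.0, 0.4, -0.3]
grip_width: 0.008
grip_force: 0.0
```

```bash
python3 - <<'E'
from k3 import *
d=grab('side');save(d,'s3.png');s=d['state'];print(s['joint_positions'].round(2),s['position'].round(4),s['ft_force'])
cv2.imwrite('pics/s3c.png',cv2.resize(d['frame'][190:340,270:430,::-1],None,fx=4,fy=4,interpolation=cv2.INTER_CUBIC))
print((proj(d,s['position'])-[270,190])*4)
E
```

```text
[ 1.    0.5  -0.04  2.07 -1.51  1.05  0.93] [ 0.5751 -0.3132  0.0695] [ 0.00322033  0.38621178 -0.28102213]
[329.36958045 315.87868746]
```

View pics/s3c.png

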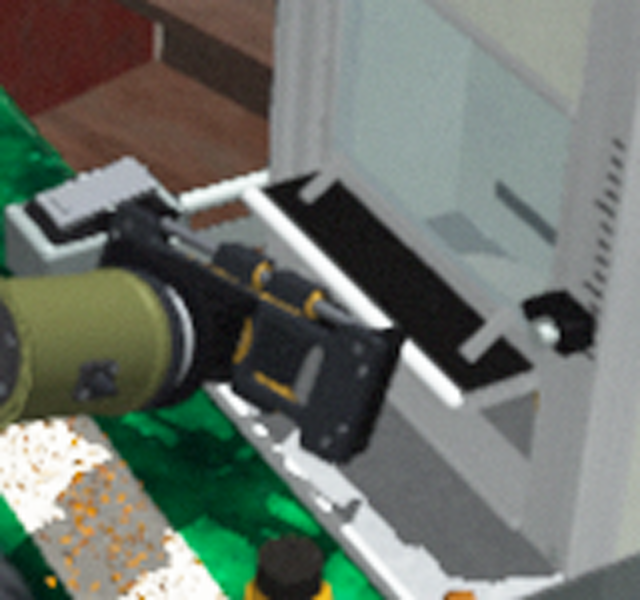

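The picture shows the fingers beneath the lip. The gripper body's right end is just in front of the nose at (400,335), and nothing is touching. I'll back off slightly and rise to contact.

Emit:
jog_arm(commands=[[0, -0.006, 0, 0.008, 0, 0, 0], [0, -0.006, 0, 0.018, 0, 0, 0], [0, -0.006, 0, 0.026, 0, 0, 0], [0, -0.006, 0, 0.034, 0, 0, 0], [0, -0.006, 0, 0.04, 0, 0, 0]])

```text
time: 5.67
position: [0.5682, -0.3149, 0.0882]
tool_rot: [-2.474, -0.437, -1.558]
ft_force: [0.4, 0.4, -4.7]
grip_width: 0.007
grip_force: 2.0
```

Emit:
jog_arm(commands=[[0, 0, 0, 0.006, 0, 0, 0], [0, 0, 0, 0.012, 0, 0, 0], [0, 0, 0, 0.018, 0, 0, 0], [0, 0, 0, 0.024, 0, 0, 0], [0, 0, 0, 0.03, 0, 0, 0]])

```text
time: 6.08
position: [0.5682, -0.3147, 0.1024]
tool_rot: [-2.473, -0.436, -1.557]
ft_force: [-3.4, -1.4, -5.3]
grip_width: 0.005
grip_force: 3.2
```

Emit:
jog_arm(commands=[[0, 0.002, 0, 0.014, 0, 0, 0], [0, 0.004, 0, 0.028, 0, 0, 0], [0, 0.004, 0, 0.042, 0, 0, 0], [0, 0.004, 0, 0.056, 0, 0, 0], [0, 0.004, 0, 0.07, 0, 0, 0]])

```text
time: 6.5
position: [0.5687, -0.3146, 0.1365]
tool_rot: [-2.474, -0.436, -1.554]
ft_force: [-9.4, -1.8, -6.0]
grip_width: 0.004
grip_force: 5.0
```

```bash
python3 - <<'E'
from k3 import *
d=grab('side');t=grab('top');save(d,'s4.png');s=d['state'];print(s['joint_positions'].round(2),s['position'].round(4),s['ft_force'])
pickle.dump((d,t),open('p4.pkl','wb'))
a=cv2.resize(d['frame'][220:300,340:440,::-1],None,fx=6,fy=6,interpolation=cv2.INTER_CUBIC)
cv2.imwrite('pics/s4c.png',a)
# where the lip's right nose end (y -.458, x .558) projects at arrow height estimates
for z in(.16,.17,.18): print(z,(proj(d,(.558,-.457,z))-[340,220])*6, (proj(d,(.597,-.4645,z))-[340,220])*6)
E
```

```text
[ 1.    0.36 -0.02  2.07 -1.43  1.08  0.77] [ 0.5687 -0.3146  0.1365] [-9.43690952 -1.82600434 -6.02491123]
0.16 [257.74417085 325.46511207] [363.19156346 307.08593155]
0.17 [260.22384068 302.5627759 ] [366.12644609 284.28380331]
0.18 [262.7261344 279.4514846] [369.0878909  261.27530412]
```

View pics/s4c.png

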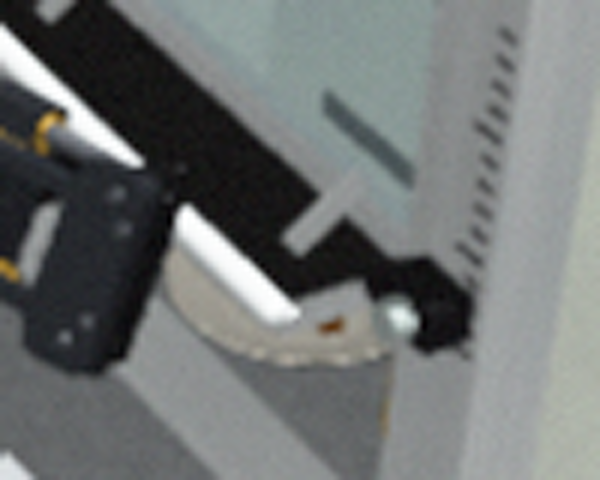

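The picture shows the lip nose's right end at about (292,318) in the crop. The clip spans rows 255-350, with its screw at (402,317). The fingers hold the lip from beneath. Next I'll compare the heights.

```bash
python3 - <<'E'
from k3 import *
s=pickle.load(open('side0.pkl','rb'));t=pickle.load(open('top0.pkl','rb'));d,t4=pickle.load(open('p4.pkl','rb'))
def pl(d,p,ax,v):
    o,r=ray(d,p);return (o+r*(v-o[ax])/r[ax]).round(4)
S=lambda x,y:(320+x/5,220+y/5)
for x in(.579,.584,.589):print('screw',x,pl(s,S(432,262),0,x),pl(t,(429.7,199.5),0,x))
for y in(-.461,-.4645,-.468):print('arrow',y,pl(s,S(403,234),1,y))
print('block right-top',pl(s,S(488,240),1,-.4656-.03),'right-bottom',pl(s,S(490,290),1,-.4656-.03))
for y in(-.456,-.459):print('nose0',pl(s,(384.4,290),1,y),'nose4',pl(d,(340+292/6,220+318/6),1,y))
g=t4['frame'][195:235,300:440].astype(int);m=(g.min(2)>225);c=np.argwhere(m);print('top white',c.min(0)+[195,300],c.max(0)+[195,300])
for q in(t,t4):
    col=q['frame'][190:230,395].min(1);r=190+np.average(np.arange(40),weights=np.clip(col.astype(float)-170,0,None)+1e-6);print('row',r,pl(q,(395,r),0,.559))
E
```

```text
screw 0.579 [ 0.579  -0.5059  0.1916] [ 0.579  -0.4857  0.2095]
screw 0.584 [ 0.584  -0.4998  0.1857] [ 0.584  -0.4893  0.1904]
screw 0.589 [ 0.589  -0.4938  0.1798] [ 0.589  -0.4928  0.1713]
arrow -0.461 [ 0.5985 -0.461   0.1686]
arrow -0.4645 [ 0.5957 -0.4645  0.172 ]
arrow -0.468 [ 0.5929 -0.468   0.1753]
block right-top [ 0.6151 -0.4956  0.1836] right-bottom [ 0.6201 -0.4956  0.1558]
nose0 [ 0.567  -0.456   0.1137] nose4 [ 0.5731 -0.456   0.1574]
nose0 [ 0.5648 -0.459   0.1168] nose4 [ 0.5709 -0.459   0.1603]
top white [207 314] [210 412]
row 215.00826264189664 [ 0.559  -0.417   0.1426]
row 209.77142849387758 [ 0.559  -0.4107  0.1937]
```

Emit:
jog_arm(commands=[[0, -0.002, 0, 0.006, 0, 0, 0], [0, -0.002, 0, 0.012, 0, 0, 0], [0, -0.002, 0, 0.018, 0, 0, 0], [0, -0.002, 0, 0.022, 0, 0, 0], [0, -0.002, 0, 0.022, 0, 0, 0]])

```text
time: 7.02
position: [0.57, -0.3143, 0.15]
tool_rot: [-2.471, -0.439, -1.56]
ft_force: [-4.5, -2.1, -2.9]
grip_width: 0.009
grip_force: 2.5
```

Emit:
jog_arm(commands=[[0, -0.004, 0, -0.015, 0, 0, 0], [0, -0.01, 0, -0.04, 0, 0, 0], [0, -0.04, 0, -0.05, 0, 0, 0], [0, -0.1, 0, -0.05, 0, 0, 0], [0, -0.16, 0, -0.05, 0, 0, 0]])

```text
time: 7.43
position: [0.49, -0.3122, 0.1252]
tool_rot: [-2.465, -0.442, -1.561]
ft_force: [0.2, 0.1, -0.6]
grip_width: 0.005
grip_force: 0.0
```

```bash
python3 - <<'E'
from k3 import *
d=grab('side');t=grab('top');w=grab('wrist');s=w['state'];print(s['position'].round(4),s['ft_force'])
pickle.dump((d,t,w),open('p5.pkl','wb'))
a=cv2.resize(d['frame'][235:290,370:430,::-1],None,fx=7,fy=7,interpolation=cv2.INTER_CUBIC)
b=cv2.resize(w['frame'][:,:,::-1],None,fx=385/480,fy=385/480)[:, -380:]
cv2.imwrite('pics/s5.png',np.hstack([a,b]))
for x,y,z in((.61,-.344,.12),(.6,-.464,.177),(.558,-.457,.177)):print(proj(w,(x,y,z)))
E
```

```text
[ 0.4866 -0.3153  0.1241] [ 0.41087006 -0.43499216  1.02307365]
[425.61441053 182.62137576]
[697.37786291 132.08429246]
[714.76878339 170.51786215]
```

View pics/s5.png

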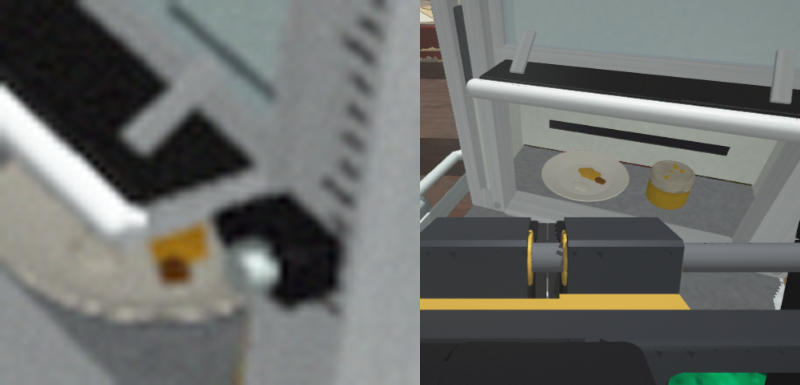

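The left half shows the lip's right end (135,225) just left of and beside the clip, with the sash staying up. The wrist view shows the lip from the front, but the clip is out of view to the right. I'll turn the wrist to look at it.

Emit:
jog_arm(commands=[[0, -0.02, 0, 0.02, 0, 0, -0.14], [0, -0.04, 0, 0.04, 0, 0, -0.28], [0, -0.06, 0, 0.06, 0, 0, -0.42], [0, -0.06, 0, 0.08, 0, 0, -0.56], [0, -0.06, 0, 0.1, 0, 0, -0.7]])

```text
time: 8.0
position: [0.4589, -0.3127, 0.167]
tool_rot: [-2.649, -0.066, -1.656]
ft_force: [-0.1, 1.2, 0.3]
grip_width: 0.002
grip_force: 0.0
```

```bash
python3 - <<'E'
from k3 import *
w=grab('wrist');d=grab('side');s=w['state'];print(s['position'].round(4),s['joint_positions'].round(2))
pickle.dump((d,w),open('p6.pkl','wb'))
o,r=ray(w,(320,240));print('cam',o.round(3),r.round(3))
c=proj(w,(.59,-.46,.177));print(c)
x0=int(np.clip(c[0]-80,0,480));y0=int(np.clip(c[1]-60,0,360));print(x0,y0)
cv2.imwrite('pics/w6.png',cv2.resize(w['frame'][y0:y0+120,x0:x0+160,::-1],None,fx=5,fy=5,interpolation=cv2.INTER_CUBIC))
E
```

```text
[ 0.4589 -0.3127  0.167 ] [ 0.97  0.03  0.15  2.4  -1.55  0.98  0.77]
cam [ 0.342 -0.318  0.297] [ 0.77   0.039 -0.637]
[546.73321911 151.68075242]
466 91
```

View pics/w6.png

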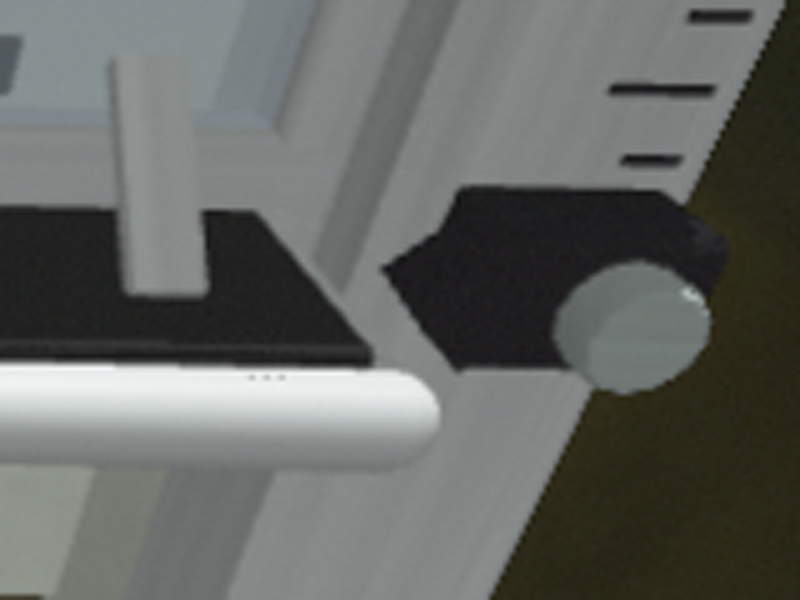

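The close view shows the arrow tip at (383,268) and the rounded nose end of the lip at (437,417) in the crop. The camera looks down at the clip, so I'll intersect the rays.

```bash
python3 - <<'E'
from k3 import *
d,w=pickle.load(open('p6.pkl','rb'));t=pickle.load(open('p5.pkl','rb'))[1]
def pl(d,p,ax,v):
    o,r=ray(d,p);return (o+r*(v-o[ax])/r[ax]).round(4)
W=lambda x,y:(466+x/5,91+y/5)
a=W(383,268);n=W(432,417)
print('arrow ws',*tri(w,a,d,(401.2,266.6)),'wt',*tri(w,a,t,(417.6,195)))
print('nose ws',*tri(w,n,d,(370+138/7,235+220/7)))
for x in(.5895,.594,.599,.6095):print('arrow',pl(w,a,0,x))
for x in(.554,.558,.562):print('nose',pl(w,n,0,x))
print('lip underside/top of nose',pl(w,W(300,470),0,.56),pl(w,W(300,365),0,.56))
print('clip block top-left',pl(w,W(462,187),0,.5895),'bottom',pl(w,W(462,370),0,.5895), pl(w,W(660,190),0,.5895))
E
```

```text
arrow ws [ 0.59957543 -0.46277887  0.17406989] 0.006902589353469127 wt [ 0.59870434 -0.46261919  0.17759357] 0.0042506085439762
nose ws [ 0.57172808 -0.45742343  0.17288453] 0.005632822336674556
arrow [ 0.5895 -0.4551  0.1823]
arrow [ 0.594  -0.4576  0.1802]
arrow [ 0.599  -0.4604  0.1779]
arrow [ 0.6095 -0.4662  0.173 ]
nose [ 0.554  -0.4482  0.1796]
nose [ 0.558  -0.4507  0.1774]
nose [ 0.562  -0.4532  0.1752]
lip underside/top of nose [ 0.56   -0.4384  0.1681] [ 0.56   -0.4334  0.183 ]
clip block top-left [ 0.5895 -0.461   0.1939] bottom [ 0.5895 -0.4714  0.1675] [ 0.5895 -0.4863  0.1941]
```

The arrow tip is at z ≈ 0.177 and the lip's middle at z ≈ 0.176, well within tolerance. The robot is clear of everything, so I'm handing in.

```bash
python3 -c "
from bench import ctrl
print(ctrl.close_job())"
```

```text
the job is handed in; nothing more can be done
None
```

I handed in the job: the fan switch is tipped to on, and the sash lip stands within about 2 mm of the marker arrow's height by my measurement. I never drove the arm against the clip, jar, bottle or pot, but the hand-in returned no verdict.

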